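# Lock off the classroom bench supply

### The arm

A 7-joint arm with a two-finger parallel gripper is mounted at the origin on the work surface. World frame = base frame: x ahead of the robot, y to its left, z up, the work surface at z = 0. Lengths are in m, angles in degrees, forces in N, time in s.
With the tool pointing down it reaches from about 0.425 to 0.825 m from the base axis. Payload 3.6 kg.
Tool frame: the origin (TCP) lies midway between the tips of the shut fingers; the grasp point (between the pads) lies 19 mm behind it (env.grip_point_offset is the z of the grasp point in the tool frame, in m); z points along the fingers, y is the line along which they close (so a half turn about z gives the same grasp; the last joint's range is limited). The gripper opens to 85 mm and grips with 20 to 120 N. Pads are 22 mm wide; open, the fingers measure 114 mm over their backs; the gripper's body (76 mm by 85 mm) begins 54 mm behind the grasp point. The pads swing forward as they close: fully open they stand 13 mm farther back than shut.
Start: joints at [67.752, 35.231, -0.722, 81.555, 0.464, 63.22, -2.315], TCP at [0.23, -0.608, 0.231] pointing down, gripper open.
Joint ranges: [-178.69, 178.69], [-17.37, 117.87], [-77.05, 75.6], [15.02, 138.74], [-78.02, 258.01], [0.78, 113.62], [-162.83, 162.83]. Speed limits (degrees/s): [159.86, 159.86, 180, 180, 180, 180, 180].

### API

Orientations are given as a 3x3 rotation matrix whose columns are the frame's x, y, z axes.
In Python, from cell import env, cams gives the robot as it stands.
- The arm moves only by the tool carry_out, never from a script. Its arguments are lists of equal length, an entry for each row: "delta_pos": the shift along the tool's x, y, z in cm, a list of three; "rotation": the turn, a rotation vector about the tool's x, y, z in rad, a list of three. In form: {"delta_pos": [[tx, ty, tz], ...], "rotation": [[rx, ry, rz], ...]}. A call has exactly 10 rows; each row is the pose to reach, as a shift and turn from the pose commanded when the call began, along the tool's axes at that moment; what a row does not reach only later rows make up. A row lasts 1/8 s, in which the tool goes at most 62.5 mm and 10.7 degrees, less where a joint would pass 70% of its speed; a pose out of reach is approached as far as the arm can. A call with a gripper value outside its range is refused whole. "claw" is the finger opening in cm, from 0 to 8.54, set as the call begins (left out, the last holds). The fingers move at their own pace and stop on an object; the grip force is fixed at half the most. Time passes only in rows, so rows that repeat a pose let the fingers close, or fill a call up. It gives the time, the measured TCP pose, the force, the opening and the grip force at its end, in the units of the state.
- env.sense(): the state, without advancing time (a new reading comes with each control period).
- cams.capture(name): name is "side" or "top" or "wrist"; returns a dict with "img" (384x512x3 uint8, red, green, blue), "mtx" (3x3 intrinsics, pixels), "k1" (the pictures are not rectified: a ray, as slopes to the right and down, at radius r is drawn at 1 + k1 r^2 times it, then the intrinsics apply), "eye" and "orientation" of the camera in the world. Camera axes: x right, y up, looking along -z (the intrinsics and any distortion apply to the point x, -y, -z); pixel columns grow to the right and rows downward; lengths in m; the calibration is good to about 2 mm. A picture is of the moment at which its call begins. There is no depth.
- env.hand_in(): hands the job in; it is judged then, once.
The state is a dict: "clock": time; "joint_pos": joint angles; "joint_vel": joint speeds; "tau": joint torques, N m; "eef_pos": TCP position; "ee_rot": TCP orientation; "ft_force": force on the tool from outside, world axes, zero at the start; "torque": the same for the moment, N m; "gripper_width": finger opening in m; "finger_force": force on a finger pad.
Only numpy, scipy, OpenCV 4.12 (cv2) and the standard library are available. Lean on these libraries where they do the work, as an engineer would, in place of code of your own. Each camera call takes 0.05 s, during which the arm holds its last target. There are 200 camera calls.

### The job

Lock off the bench supply for the lesson: swing the isolator's long handle round to off and let go with the hole in its tail exactly over the hole in the fixed hasp tab (it can be swung past, so bring it back if you overshoot). Then fetch the small steel lock-off saddle from the desk tray and stand it upright and square on the isolator box, astride the two tabs, with the hole in its top over their holes, so that a padlock could go straight through all three. Leave the other things on the table where they are.

Things in the scene. Friction and masses are not known exactly. Their poses are not given: they have to be found in the camera images.
- isolator: grey steel box fixed to the table, 150 (x) x 195 (y) x 90 mm tall, yaw varies. Origin at table level under the handle's hinge axis, z up; the box reaches 65 mm to -y, 130 mm to +y, 75 mm to each x side. Its flat top carries the handle and, at +y of the hinge, the hasp (see hasp_hole, bracket_top)
- handle (a joint): isolator handle, hinged about a vertical axis. 0 = off, holes lined up: arm to the box's -y, tail to its +y. Positive is clockwise seen from above (arm towards the box's -x, the on side, where it starts at 0.8 to 1.6). It swings past off, to -0.35. Stiff (about 3 N at the grip), stays where it is left. Its round black boss on the hinge is 36 mm in radius, top 146 mm above the table
- handle_grip (a point): centre of the handle's upright round black grip, 24 mm across and 50 mm tall, on the end of a steel arm 20 mm wide, 115 mm from the hinge axis; its centre is 144 mm above the table and 24 mm above the arm's top face
- handle_hole (a point): centre of the 16 mm hole in the handle's tail, at the top face of the tail tab (28 mm wide, 5 mm thick, top 115 mm above the table), 70 mm from the hinge axis opposite the grip. It sweeps over the hasp tab
- hasp_hole (a point): centre of the 16 mm hole in the fixed hasp tab (28 mm wide, 5 mm thick, horizontal), at its top face, 105 mm above the table, 70 mm from the hinge axis towards the box's +y. To both x sides of it the box top is free, so the saddle goes on held by its two long sides
- bracket_top (a point): middle of the top edge of the upright steel bracket plate that carries the hasp tab: 46 mm wide (x), 6 mm thick, 60 mm tall on the box top, 108 mm from the hinge axis. Between it and the handle boss are 69 mm: room for the saddle's 54 mm length but not for fingers too
- saddle_mid (a point): centre (half-way up) of the loose steel saddle, an upside-down U channel 54 mm long (x), 44 wide (y), 44 tall (z), open below and at the x ends; walls 4 mm, 36 mm clear between; top plate 5 mm; about 0.22 kg. It stands upright in any of the tray's lanes, x along the lane. In place, its x lies along the isolator's y (either way) and its walls stand on the box top either side of the tabs
- saddle_hole (a point): centre of the 16 mm hole in the saddle's top, at the top face, 22 mm above its centre
- desk_tray: grey open tray fixed to the table, 160 (x) x 182 (y) x 50 mm, yaw varies, origin under its centre; floor and walls 5 mm; two dividers as tall as the rim make three lanes along x, 150 x 54 mm. The saddle's top is level with the rim, its sides 5 mm from the lane walls: in the tray it can be taken only by its two ends. The table 0.45 m straight ahead of the robot is free
- mug: white mug, 80 mm across, 90 mm tall; origin under its centre; bystander
- tape_roll: clear roll of tape lying flat, 90 mm across, 24 mm tall; origin under its centre; bystander
- stapler: black stapler, 140 x 34 x 42 mm; origin under its centre; bystander
- tumbler: plastic cup, 70 mm across, 100 mm tall; origin under its centre; bystander
- eraser: board eraser, 100 x 36 x 34 mm, lying in one lane of the desk tray; origin under its centre; bystander
- glue_box: small cardboard box, 90 x 34 x 26 mm, lying in one lane of the desk tray; origin under its centre; bystander
Mind the look-alikes: they are no part of the job. Of the things shaped like the part that bears saddle_mid, the bare steel one is meant.

How it is judged (in metres and radians):
On the way:
1. the handle is at off and let go, its tail hole over the hasp hole (within 4 mm), before the saddle is put on (horizontal distance between handle_hole and hasp_hole below 0.004 m and contact force between the fingers and isolator below 0.3 N and horizontal distance between saddle_mid and hasp_hole above 0.08 m), for 0.3 s.
At the end, for the whole second after the job is handed in: The handle's tail hole is within 4 mm of the hasp hole seen from above; the saddle stands on the box top (its top 134 mm above the table, within 3 mm), upright within 0.08 rad, its length within 0.17 rad of the isolator's y axis, its hole within 6 mm of the hasp hole seen from above (horizontal distance between handle_hole and hasp_hole below 0.004 m and horizontal distance between saddle_hole and hasp_hole below 0.006 m and z of saddle_hole in the frame of isolator between 0.131 and 0.137 m and angle between saddle_mid's own z axis and vertical below 0.08 rad and angle between the x axis of saddle_mid and the y axis of isolator, either way round below 0.17 rad); the robot touches nothing.
It fails at once if another loose thing (mug, tape roll, stapler, cup, eraser, glue box) is moved more than 40 mm (distance of any of mug, tape_roll, stapler, tumbler, eraser, glue_box from where it was at the start of the episode above 0.04 m).
It also fails if it takes over 67 s, if anything falls off the work surface, if the arm or the gripper's body presses on something with over 40 N, if the wrist force passes 120 N, or if a joint passes its speed limit or range.

## Working session

There is one attempt and no reset: what is moved stays moved. The work goes in short steps, Python scripts to look and compute and a tool call to move; the robot and the scene stay as the last step left them, time stands still between calls to the robot, and variables do not carry over. Pictures are saved under pics/ and viewed, at most 10 in all, crops included, and the job is handed in when it is done.

Besides the shell and the picture viewer there is one more tool, called after ">>>" in YAML: its name, and indented under it one key for each argument. carry_out: Moves the arm, as the interface text tells. Its arguments: {"type":"object","properties":{"delta_pos":{"type":"array","items":{"type":"array","items":{"type":"number"}}},"rotation":{"type":"array","items":{"type":"array","items":{"type":"number"}}},"claw":{"type":"number"}},"required":["delta_pos","rotation"]}

```bash
ls; mkdir -p pics
cat > h.py <<'E'
import numpy as np, cv2
from cell import env, cams
def cap(n,save=None):
    c=cams.capture(n)
    if save: cv2.imwrite('pics/'+save+'.png',c['img'][:,:,::-1])
    return c
def ray(c,px):
    K=np.array(c['mtx'],float);k=c['k1']
    d=np.array([(px[0]-K[0,2])/K[0,0],(px[1]-K[1,2])/K[1,1]])
    u=cv2.undistortPoints(np.array([[px]],float),K,np.array([k,0,0,0.]))[0,0]
    v=np.array(c['orientation'])@np.array([u[0],-u[1],-1.])
    return np.array(c['eye']),v/np.linalg.norm(v)
def onz(c,px,z):
    e,v=ray(c,px); return e+v*(z-e[2])/v[2]
def proj(c,p):
    q=np.array(c['orientation']).T@(np.array(p)-np.array(c['eye']))
    u=np.array([q[0]/-q[2],-q[1]/-q[2]]); u=u*(1+c['k1']*(u@u))
    K=np.array(c['mtx']);return K[:2,:2]@u+K[:2,2]
def totool(p):  # world point -> shift in tool axes, cm
    s=env.sense(); return np.array(s['ee_rot']).T@(np.array(p)-np.array(s['eef_pos']))*100
E
python3 - <<'E'
from h import *
a=cap('top');b=cap('side')
for c in(a,b): print(c['eye'],c['orientation'],c['mtx'],c['k1'])
cv2.imwrite('pics/top0.png',cv2.resize(a['img'][:,:,::-1],(800,600),interpolation=cv2.INTER_CUBIC))
cv2.imwrite('pics/side0.png',b['img'][:,:,::-1])
print(env.sense())
E
```

```text
pics
[0.47571634 0.01765208 1.15106   ] [[ 0.02724545  0.99804108 -0.05631776]
 [-0.99960312  0.02679789 -0.00868719]
 [-0.00716098  0.05653209  0.9983751 ]] [[392.03025672   0.         257.62223847]
 [  0.         392.03025672 192.38913687]
 [  0.           0.           1.        ]] -0.06262257047542753
[0.38380699 0.62455343 0.58320254] [[-0.97138763  0.14062359 -0.19139249]
 [-0.23748546 -0.58392944  0.77629058]
 [-0.00259494  0.799532    0.60061789]] [[348.52903827   0.         255.45078511]
 [  0.         348.52903827 189.3066989 ]
 [  0.           0.           1.        ]] -0.004876516038233595
{'clock': 0.1, 'joint_pos': array([67.75234485, 35.28480756, -0.72164453, 81.63389533,  0.46500077,
       63.21919031, -2.31564224]), 'joint_vel': array([ 0.02030253, -0.15602927, -0.01488459, -0.1271172 , -0.02741192,
        0.01700606,  0.00447531]), 'tau': array([ 1.66909482e-03, -4.70385146e+01,  2.60516703e-01, -1.71572417e+01,
        1.01262899e-02,  5.92137585e-03, -1.16680297e-05]), 'eef_pos': array([ 0.22981747, -0.60726754,  0.23023145]), 'ee_rot': array([[ 9.35248925e-01,  3.53989636e-01, -8.86692218e-04],
       [ 3.53990742e-01, -9.35246379e-01,  2.18295943e-03],
       [-5.65306730e-05, -2.35549129e-03, -9.99997224e-01]]), 'ft_force': array([-0.71403798, -0.60393299, -0.40216164]), 'torque': array([ 0.00433074, -0.01800822,  0.01465386]), 'finger_force': 0.0, 'gripper_width': 0.0854773073529256}
```

View pics/top0.png

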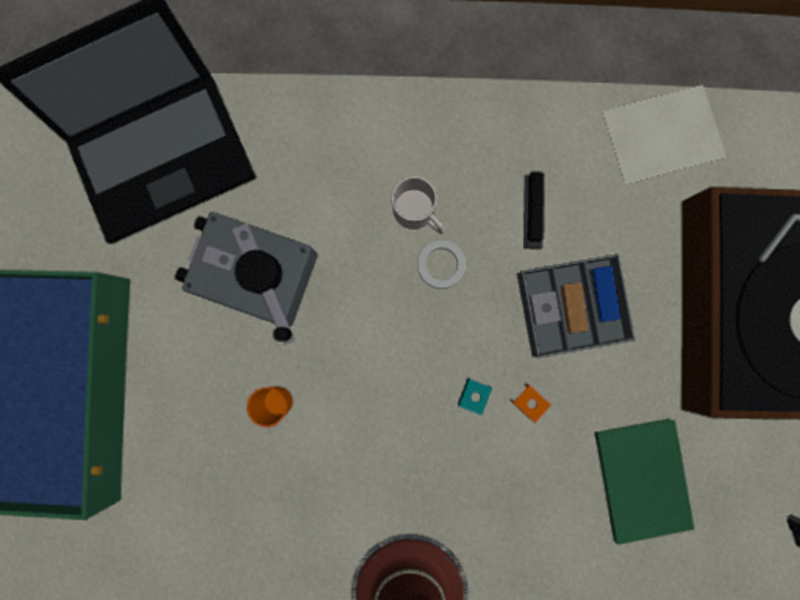

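View pics/side0.png

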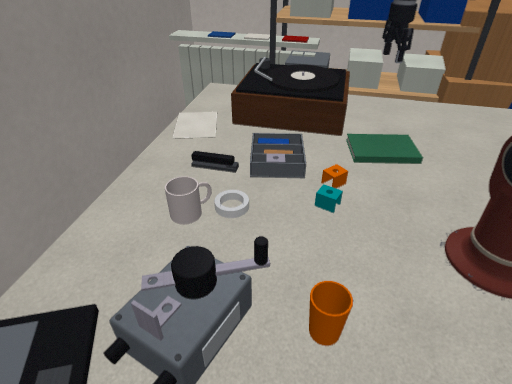

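Candidates for the saddle in top0 (800x600): the bare grey one in the tray's left lane (545,308), a teal one on the table (475,397) and an orange one on the table (532,403). I choose the bare steel one in the tray. The isolator boss is at (258,270), the grip at (283,335), the hasp at (218,258) and the tail at (243,235).

Run:
```python
from h import *
a=cap('top');im=a['img']
c1=cv2.resize(im[130:225,105:215],None,fx=5,fy=5,interpolation=cv2.INTER_CUBIC)[:475,:550]
c2=cv2.resize(im[155:235,325:410],None,fx=3,fy=3,interpolation=cv2.INTER_CUBIC)
o=np.zeros((475,800,3),np.uint8);o[:c1.shape[0],:c1.shape[1]]=c1;o[:240,550:800]=c2[:240,:250]
cv2.imwrite('pics/crop1.png',o[:,:,::-1])
m=(im.max(2)<40).astype(np.uint8);m[:,:100]=0
n,l,s,ce=cv2.connectedComponentsWithStats(m)
for i in range(1,n):
    if s[i,4]>40 and 100<ce[i][0]<420 and 100<ce[i][1]<240: print(s[i],ce[i],onz(a,ce[i],.146),onz(a,ce[i],.169))
```

```text
[337 110  11  49 448] [341.86830357 132.22321429] [ 0.69478443 -0.1881284   0.146     ] [ 0.68977123 -0.18341927  0.169     ]
[125 139   7   9  46] [127.97826087 142.67391304] [0.65341811 0.3686853  0.146     ] [0.64935154 0.36065218 0.169     ]
[150 160  31  28 643] [164.81026439 173.52721617] [0.57485313 0.26792916 0.146     ] [0.57258446 0.26220176 0.169     ]
[390 165  14  52 207] [397.32850242 191.00966184] [ 0.54566325 -0.33420318  0.146     ] [ 0.54406257 -0.32615125  0.169     ]
[371 168  12  52 133] [376.57894737 194.09774436] [ 0.53623054 -0.28013524  0.146     ] [ 0.53484572 -0.27332061  0.169     ]
[112 172   8   8  46] [115.73913043 175.2826087 ] [0.5670828  0.39682885 0.146     ] [0.56499195 0.38815169 0.169     ]
[332 175  12  53 126] [336.86507937 200.44444444] [ 0.51716264 -0.17758392  0.146     ] [ 0.51621418 -0.1731161   0.169     ]
[175 210  11   8  73] [180.31506849 213.4109589 ] [0.47297442 0.22357378 0.146     ] [0.47303717 0.21886143 0.169     ]
```

View pics/crop1.png

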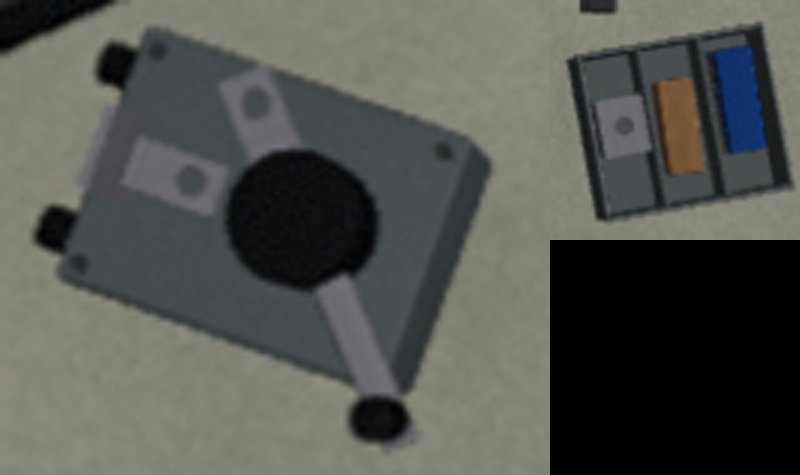

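The crop shows the bare steel saddle with its hole at full-image pixel (349.7,196.3). The hasp hole is at (143,166), the tail hole at (156,150), the boss at (164.8,173.5) and the grip top at (180.3,213.4).

Run:
```python
from h import *
a=cap('top')
H=onz(a,(143,166),.105);T=onz(a,(156,150),.115);B=onz(a,(164.5,173.3),.144);G=onz(a,(180.3,213.4),.169)
print(H,T,B,G)
for n,p in(('H',H),('T',T),('G',G)):
    d=(p-B)[:2];print(n,np.linalg.norm(d),np.degrees(np.arctan2(d[1],d[0])))
# box corners (crop px) at z=.09
f=lambda x,y,z:onz(a,(105+x/5-.4,130+y/5-.4),z)
for p in((152,30),(60,272),(478,145),(392,383)):print(f(*p,.09))
S=onz(a,(349.7,196.3),.049);print('S',S)
g=lambda x,y,z:onz(a,(325+(x-550)/3-.33,155+y/3-.33),z)
c=[g(*p,.05) for p in((570,58),(600,218),(790,185),(762,27))];print(c)
s=[g(*p,.049) for p in((595,100),(603,158),(650,152),(643,95))];print(s,np.mean(s,0))
print('tr',env.sense()['clock'])
```

```text
[0.59785    0.33854248 0.105     ] [0.64066759 0.30221868 0.115     ] [0.5756218  0.26926398 0.144     ] [0.47306356 0.21890052 0.169     ]
H 0.07275714943771643 72.21101402120675
T 0.07291753549846854 26.86852963814631
G 0.11425703759607307 -153.8456468103403
[0.68345295 0.36957008 0.09      ]
[0.54823185 0.41435917 0.09      ]
[0.62378947 0.18623748 0.09      ]
[0.49257874 0.22844316 0.09      ]
S [ 0.53381148 -0.23255996  0.049     ]
[array([ 0.59539013, -0.17941676,  0.05      ]), array([ 0.44600726, -0.2101149 ,  0.05      ]), array([ 0.48130529, -0.38941587,  0.05      ]), array([ 0.63002275, -0.36166982,  0.05      ])]
[array([ 0.55648372, -0.20380768,  0.049     ]), array([ 0.50216955, -0.21219906,  0.049     ]), array([ 0.50895335, -0.25644814,  0.049     ]), array([ 0.56243105, -0.24911885,  0.049     ])] [ 0.53250942 -0.23039343  0.049     ]
tr 0.2
```

```bash
cat >> h.py <<'E'
from scipy.spatial.transform import Rotation as Ro
def Rd(th):
    t=np.radians(th); y=np.array([np.cos(t),np.sin(t),0]);z=np.array([0,0,-1.]);return np.c_[np.cross(y,z),y,z]
def plan(*P):  # (x,y,z,yaw of tool y deg) -> tool-frame rows
    s=env.sense();R0=np.array(s['ee_rot']);p0=np.array(s['eef_pos'])
    for p in P:
        print('d',np.round(R0.T@(np.array(p[:3])-p0)*100,2).tolist(),'r',np.round(Ro.from_matrix(R0.T@Rd(p[3])).as_rotvec(),3).tolist())
E
python3 - <<'E'
from h import *
plan((.5,-.2,.25,-69),(.52,.0,.25,-68),(.473,.219,.25,-64))
E
```

```text
d [39.68, -28.55, -1.9] r [-0.002, 0.0, -0.005]
d [48.63, -46.55, -1.87] r [-0.002, 0.0, -0.022]
d [51.99, -68.7, -1.84] r [-0.002, -0.0, -0.092]
```

>>> carry_out:
  delta_pos:
    - [4.9,-3.5,-1.9]
    - [9.8,-7,-1.9]
    - [14.8,-10.5,-1.9]
    - [19.8,-14,-1.9]
    - [24.8,-17.5,-1.9]
    - [29.8,-21,-1.9]
    - [34.8,-24.5,-1.9]
    - [39.7,-28.5,-1.9]
    - [42.5,-34,-1.9]
    - [45.2,-39.5,-1.9]
  rotation:
    - [0,0,0]
    - [0,0,0]
    - [0,0,0]
    - [0,0,0]
    - [0,0,0]
    - [0,0,0]
    - [0,0,0]
    - [0,0,0]
    - [0,0,-0.01]
    - [0,0,-0.02]
  claw: 8.5

```text
clock: 1.45
eef_pos: [0.5133, -0.0763, 0.2502]
ee_rot: [[0.928, 0.373, 0.0], [0.373, -0.928, 0.0], [0.0, -0.0, -1.0]]
ft_force: [0.4, 1.1, -0.5]
gripper_width: 0.0853
finger_force: 0.0
```

Run:
```python
from h import *
plan((.52,.0,.25,-68),(.473,.219,.25,-64))
```

```text
d [3.47, -6.83, 0.02] r [-0.0, -0.0, -0.001]
d [7.28, -28.9, 0.02] r [-0.0, -0.0, -0.071]
```

>>> carry_out:
  delta_pos:
    - [2.5,-5.5,0]
    - [3.7,-11,0]
    - [4.9,-16.5,0]
    - [6.1,-22,0]
    - [7,-27,0]
    - [7.3,-28.9,0]
    - [7.3,-28.9,0]
    - [7.3,-28.9,0]
    - [7.3,-28.9,0]
    - [7.3,-28.9,0]
  rotation:
    - [0,0,0]
    - [0,0,-0.01]
    - [0,0,-0.02]
    - [0,0,-0.04]
    - [0,0,-0.06]
    - [0,0,-0.07]
    - [0,0,-0.07]
    - [0,0,-0.07]
    - [0,0,-0.07]
    - [0,0,-0.07]

```text
clock: 2.7
eef_pos: [0.4735, 0.2156, 0.2504]
ee_rot: [[0.901, 0.434, 0.0], [0.434, -0.901, -0.0], [-0.0, 0.0, -1.0]]
ft_force: [-0.2, -0.2, 1.0]
gripper_width: 0.085
finger_force: 0.0
```

Run:
```python
from h import *
c=cap('wrist','w1');print(c['eye'],c['orientation'],c['mtx'],c['k1'])
for n,p in(('G',(.473,.219,.169)),('B',(.577,.271,.146)),('H',(.598,.3385,.105)),('T',(.6405,.302,.115))):print(n,proj(c,p))
```

```text
[0.54472027 0.24956697 0.39306338] [[ 4.34506300e-01  8.56905751e-01  2.77338799e-01]
 [-9.00668785e-01  4.13434791e-01  1.33669041e-01]
 [-1.19738087e-04 -3.07870439e-01  9.51428283e-01]] [[321.25032469   0.         259.66444731]
 [  0.         321.25032469 190.12274567]
 [  0.           0.           1.        ]] 0.020949984171863466
G [254.78058435 197.04814872]
B [252.07119557  27.24746586]
H [184.94060981 -34.53048642]
T [251.80212987 -76.94612589]
```

View pics/w1.png

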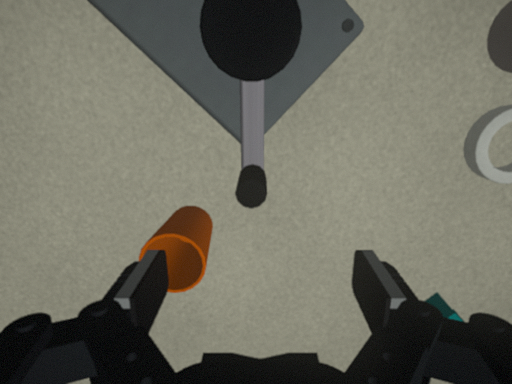

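The wrist view shows the boss at (250,30), the arm running down to the grip with its top disc near (252,193), and the orange tumbler at (175,265), clear of the fingers' height. The estimates agree to about 2 mm. Next I descend on the grip.

Run:
```python
from h import *
c=cap('wrist');m=(c['img'].max(2)<38).astype(np.uint8);m[225:]=0;m[:140]=0
n,l,s,ce=cv2.connectedComponentsWithStats(m);print(s[1:],ce[1:])
print(onz(c,(251.8,193),.169))
plan((.4735,.220,.131,-63.8))
```

```text
[[237 166  29  41 518]
 [250 183   2   1   2]
 [253 184   2   1   2]
 [258 187   4   4   5]
 [256 188   1   1   1]
 [242 190   1   1   1]
 [262 193   2   1   2]
 [251 195   7   6  12]
 [265 194   1   1   1]
 [261 197   1   1   1]
 [263 196   2   5   6]
 [250 199   1   1   1]
 [247 201   1   1   1]
 [258 201   1   1   1]] [[250.82239382 182.0965251 ]
 [250.5        183.        ]
 [253.5        184.        ]
 [259.4        188.6       ]
 [256.         188.        ]
 [242.         190.        ]
 [262.5        193.        ]
 [253.75       197.41666667]
 [265.         194.        ]
 [261.         197.        ]
 [263.66666667 198.16666667]
 [250.         199.        ]
 [247.         201.        ]
 [258.         201.        ]]
[0.47475912 0.22269445 0.169     ]
d [0.18, -0.33, 11.94] r [0.0, -0.0, -0.007]
```

>>> carry_out:
  delta_pos:
    - [0.3,-0.4,3]
    - [0.3,-0.4,7]
    - [0.3,-0.4,10]
    - [0.3,-0.4,11.9]
    - [0.3,-0.4,11.9]
    - [0.3,-0.4,11.9]
    - [0.3,-0.4,11.9]
    - [0.3,-0.4,11.9]
    - [0.3,-0.4,11.9]
    - [0.3,-0.4,11.9]
  rotation:
    - [0,0,0]
    - [0,0,0]
    - [0,0,0]
    - [0,0,0]
    - [0,0,0]
    - [0,0,0]
    - [0,0,0]
    - [0,0,0]
    - [0,0,0]
    - [0,0,0]

```text
clock: 4.05
eef_pos: [0.4741, 0.2219, 0.1315]
ee_rot: [[0.9, 0.437, 0.0], [0.437, -0.9, 0.0], [0.0, -0.0, -1.0]]
ft_force: [-0.2, -0.7, -0.4]
gripper_width: 0.0849
finger_force: 0.0
```

>>> carry_out:
  delta_pos:
    - [0,0,0]
    - [0,0,0]
    - [0,0,0]
    - [0,0,0]
    - [0,0,0]
    - [0,0,0]
    - [0,0,0]
    - [0,0,0]
    - [0,0,0]
    - [0,0,0]
  rotation:
    - [0,0,0]
    - [0,0,0]
    - [0,0,0]
    - [0,0,0]
    - [0,0,0]
    - [0,0,0]
    - [0,0,0]
    - [0,0,0]
    - [0,0,0]
    - [0,0,0]
  claw: 1.5

```text
clock: 5.3
eef_pos: [0.4739, 0.222, 0.1315]
ee_rot: [[0.9, 0.437, -0.0], [0.437, -0.9, 0.0], [0.0, -0.0, -1.0]]
ft_force: [-1.9, -0.4, 4.7]
gripper_width: 0.0225
finger_force: 58.6
```

Run:
```python
from h import *
s=env.sense();p=np.array(s['eef_pos']);C=np.array([.577,.271]);r=p[:2]-C
print(p,np.hypot(*r),np.degrees(np.arctan2(r[1],r[0])),s['gripper_width'],s['finger_force'],s['ft_force'])
for a in(-150,-145,-140,-135,-130,-125,-120,-115,-110,-107.7):
    q=C+np.hypot(*r)*np.array([np.cos(np.radians(a)),np.sin(np.radians(a))]);plan((*q,p[2],a+90))
```

```text
[0.47388812 0.22198769 0.1315114 ] 0.11416770994184658 -154.5767912485251 0.022505207212897657 58.59915018081665 [-1.88982896 -0.36919615  4.72425022]
d [0.03, 0.91, -0.0] r [-0.0, -0.0, -0.072]
d [0.14, 1.9, -0.0] r [-0.0, -0.0, -0.159]
d [0.34, 2.88, -0.0] r [-0.0, -0.0, -0.246]
d [0.63, 3.83, -0.0] r [-0.0, -0.0, -0.333]
d [1.0, 4.76, -0.0] r [-0.0, -0.0, -0.421]
d [1.44, 5.65, -0.0] r [-0.0, -0.0, -0.508]
d [1.96, 6.5, -0.0] r [-0.0, -0.0, -0.595]
d [2.56, 7.3, -0.0] r [-0.0, -0.0, -0.682]
d [3.22, 8.04, -0.0] r [-0.0, -0.0, -0.77]
d [3.54, 8.36, -0.0] r [-0.0, -0.0, -0.81]
```

>>> carry_out:
  delta_pos:
    - [0,0.9,0]
    - [0.15,1.9,0]
    - [0.35,2.9,0]
    - [0.65,3.85,0]
    - [1.0,4.75,0]
    - [1.45,5.65,0]
    - [1.95,6.5,0]
    - [2.55,7.3,0]
    - [3.2,8.05,0]
    - [3.2,8.05,0]
  rotation:
    - [0,0,-0.07]
    - [0,0,-0.16]
    - [0,0,-0.25]
    - [0,0,-0.33]
    - [0,0,-0.42]
    - [0,0,-0.51]
    - [0,0,-0.6]
    - [0,0,-0.68]
    - [0,0,-0.77]
    - [0,0,-0.77]

```text
clock: 6.55
eef_pos: [0.5393, 0.164, 0.1315]
ee_rot: [[0.342, 0.94, 0.002], [0.94, -0.342, 0.002], [0.003, 0.002, -1.0]]
ft_force: [1.7, 2.4, 3.3]
gripper_width: 0.0225
finger_force: 58.7
```

>>> carry_out:
  delta_pos:
    - [0,0,0]
    - [0,0,0]
    - [0,0,0]
    - [0,0,0]
    - [0,0,0]
    - [0,0,0]
    - [0,0,0]
    - [0,0,0]
    - [0,0,0]
    - [0,0,0]
  rotation:
    - [0,0,0]
    - [0,0,0]
    - [0,0,0]
    - [0,0,0]
    - [0,0,0]
    - [0,0,0]
    - [0,0,0]
    - [0,0,0]
    - [0,0,0]
    - [0,0,0]
  claw: 8.5

```text
clock: 7.8
eef_pos: [0.5379, 0.1634, 0.1314]
ee_rot: [[0.342, 0.94, 0.0], [0.94, -0.342, 0.0], [0.0, 0.0, -1.0]]
ft_force: [0.1, 0.1, -0.2]
gripper_width: 0.085
finger_force: 0.0
```

Run:
```python
from h import *
plan((.582,.275,.32,-17.7),(.582,.27,.3,-17.7))
a=cap('top');im=a['img']
c1=cv2.resize(im[130:215,105:215],None,fx=6,fy=6,interpolation=cv2.INTER_CUBIC)
b=cap('side')['img']
o=np.zeros((600,800,3),np.uint8);o[:510,:660]=c1
cv2.imwrite('pics/crop2.png',o[:510,:660,::-1])
```

```text
d [11.99, 0.33, -18.86] r [0.0, -0.0, -0.04]
d [11.52, 0.5, -16.86] r [0.0, -0.0, -0.04]
```

>>> carry_out:
  delta_pos:
    - [0,0,-3]
    - [0,0,-8]
    - [2,0,-13]
    - [7,0,-15]
    - [12,0,-15]
    - [15,0,-15]
    - [15,0,-15]
    - [15,0,-15]
    - [15,0,-15]
    - [15,0,-15]
  rotation:
    - [0,0,0]
    - [0,0,0]
    - [0,0,0]
    - [0,0,-0.04]
    - [0,0,-0.04]
    - [0,0,-0.04]
    - [0,0,-0.04]
    - [0,0,-0.04]
    - [0,0,-0.04]
    - [0,0,-0.04]

```text
clock: 9.15
eef_pos: [0.5895, 0.3031, 0.2817]
ee_rot: [[0.306, 0.952, 0.0], [0.952, -0.306, -0.0], [-0.0, 0.001, -1.0]]
ft_force: [0.9, 0.3, 0.6]
gripper_width: 0.085
finger_force: 0.0
```

Run:
```python
from h import *
c=cap('wrist','w2')
for n,p in(('B',(.577,.271,.146)),('H',(.598,.3385,.105)),('br',(.61,.374,.15))):print(n,proj(c,p))
print(c['eye'])
```

```text
B [257.21241339 213.60313708]
H [256.71208955 131.31002863]
br [256.81279601  92.31467853]
[0.61369031 0.377919   0.42436681]
```

View pics/w2.png

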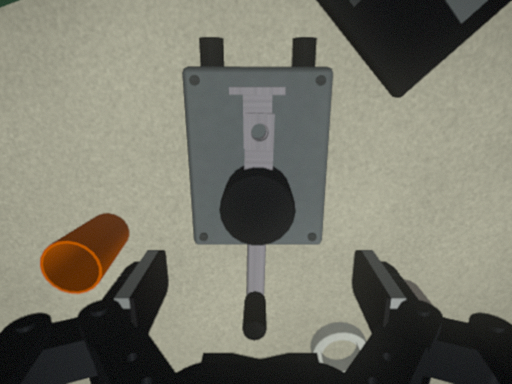

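The handle is almost at off: bracket at (257,91), tail hole at (259,132), boss at (257,205), grip at (255,320), box screws at (194,80), (321,79), (203,237) and (315,237). Next I measure the residual.

Run:
```python
from h import *
c=cap('wrist');im=c['img'];g=cv2.cvtColor(im,cv2.COLOR_RGB2GRAY).astype(float)
def cen(x,y,r,thr):
    p=g[y-r:y+r+1,x-r:x+r+1];w=np.clip(thr-p,0,None);X,Y=np.meshgrid(range(x-r,x+r+1),range(y-r,y+r+1));return (w*X).sum()/w.sum(),(w*Y).sum()/w.sum()
P={}
for n,(x,y) in dict(a=(194,80),b=(321,79),c=(203,237),d=(315,237)).items():
    t=np.median(g[y-9:y+10,x-9:x+10]);q=cen(x,y,6,t-15);P[n]=onz(c,q,.09);print(n,q,P[n])
bx=(P['b']-P['a']+P['d']-P['c']);by=P['a']-P['c']+P['b']-P['d']
ya=np.degrees(np.arctan2(by[1],by[0]));xa=np.degrees(np.arctan2(bx[1],bx[0]))+90;print('yaw of y',ya,xa)
M=sum(P.values())/4;print('mid',M,[np.linalg.norm(P[k]-P[l]) for k,l in('ab','cd','ac','bd')])
t=np.median(g[110:125,246:272]);print(t)
q=cen(259,132,11,t-20);T=onz(c,q,.115);print('T',q,T)
for r in(91,100,120,145,155,160,163):print(r,np.round(g[r,222:296:1]).astype(int).tolist())
for r in(255,275,300,320,330):print(r,g[r,236:276].astype(int).tolist())
```

```text
a (np.float64(194.36652977412732), np.float64(80.23511293634498)) [0.55416483 0.40284674 0.09      ]
b (np.float64(320.66975666280416), np.float64(80.38933951332561)) [0.6722575  0.36486781 0.09      ]
c (np.float64(203.3805888767721), np.float64(236.35114503816794)) [0.50221964 0.24194499 0.09      ]
d (np.float64(311.9463806970509), np.float64(236.4218051831993)) [0.62067049 0.20389494 0.09      ]
yaw of y 72.16941413170643 72.18174131843722
mid [0.58732811 0.30338862 0.09      ] [np.float64(0.12404949364250807), np.float64(0.12441225681950273), np.float64(0.16907889890133426), np.float64(0.16903692891629088)]
136.0
T (np.float64(259.0445052212829), np.float64(133.22923918448532)) [0.59998205 0.33762397 0.115     ]
91 [98, 98, 100, 98, 99, 96, 102, 126, 134, 137, 134, 139, 139, 136, 137, 136, 136, 132, 132, 132, 135, 136, 138, 136, 135, 139, 139, 137, 138, 138, 140, 136, 134, 132, 134, 136, 141, 140, 141, 138, 137, 139, 137, 136, 138, 140, 139, 136, 135, 135, 133, 136, 141, 138, 138, 139, 138, 141, 141, 142, 141, 139, 136, 125, 105, 98, 99, 98, 100, 101, 98, 97, 98, 98]
100 [97, 97
[... 2302 characters left out ...]
168, 148, 112, 113, 130, 139, 138, 138, 136, 136, 137, 140, 141, 139, 141, 142, 144, 139, 132, 126, 157, 165, 167, 165, 165, 169, 171, 172, 173, 169, 168]
300 [174, 172, 169, 167, 171, 172, 176, 165, 112, 52, 33, 34, 36, 38, 38, 34, 36, 37, 37, 37, 35, 34, 42, 36, 38, 34, 37, 32, 45, 98, 159, 174, 166, 166, 167, 164, 165, 164, 166, 168]
320 [167, 169, 170, 170, 169, 170, 156, 95, 37, 33, 30, 34, 33, 31, 31, 30, 31, 33, 35, 34, 31, 36, 34, 33, 31, 31, 36, 32, 30, 45, 98, 148, 164, 168, 169, 168, 166, 165, 165, 163]
330 [162, 164, 166, 168, 171, 165, 121, 62, 30, 33, 32, 36, 36, 37, 31, 39, 39, 37, 34, 41, 39, 35, 40, 39, 39, 39, 37, 39, 36, 45, 97, 150, 165, 165, 164, 162, 160, 160, 159, 158]
```

The tail hole is about 1.6 mm off the hasp hole, inside the 4 mm limit, and the handle is released. The hinge comes out at (.5774,.2724), yaw 72.2°, and the hasp hole at (.5988,.339). Now the saddle.

Run:
```python
from h import *
plan((.533,-.235,.2,10))
```

```text
d [-53.01, 11.06, 8.17] r [0.0, 0.0, -0.485]
```

>>> carry_out:
  delta_pos:
    - [-5.3,1.1,0]
    - [-10.6,2.2,0]
    - [-15.9,3.3,0]
    - [-21.2,4.4,0]
    - [-26.5,5.5,0]
    - [-31.8,6.6,0]
    - [-37.1,7.7,2]
    - [-42.4,8.8,4]
    - [-47.7,10,6]
    - [-53,11,8]
  rotation:
    - [0,0,-0.05]
    - [0,0,-0.1]
    - [0,0,-0.15]
    - [0,0,-0.2]
    - [0,0,-0.25]
    - [0,0,-0.3]
    - [0,0,-0.35]
    - [0,0,-0.4]
    - [0,0,-0.45]
    - [0,0,-0.48]

```text
clock: 10.5
eef_pos: [0.5326, -0.2361, 0.2011]
ee_rot: [[-0.171, 0.985, 0.001], [0.985, 0.171, -0.0], [-0.001, 0.001, -1.0]]
ft_force: [1.2, -0.1, 0.3]
gripper_width: 0.0848
finger_force: 0.0
```

>>> carry_out:
  delta_pos:
    - [0,0,0]
    - [0,0,0]
    - [0,0,0]
    - [0,0,0]
    - [0,0,0]
    - [0,0,0]
    - [0,0,0]
    - [0,0,0]
    - [0,0,0]
    - [0,0,0]
  rotation:
    - [0,0,0]
    - [0,0,0]
    - [0,0,0]
    - [0,0,0]
    - [0,0,0]
    - [0,0,0]
    - [0,0,0]
    - [0,0,0]
    - [0,0,0]
    - [0,0,0]

```text
clock: 11.75
eef_pos: [0.5329, -0.234, 0.2013]
ee_rot: [[-0.17, 0.985, -0.0], [0.985, 0.17, 0.0], [0.0, 0.0, -1.0]]
ft_force: [0.0, 0.5, -0.3]
gripper_width: 0.085
finger_force: 0.0
```

Run:
```python
from h import *
c=cap('wrist','w3')
print(proj(c,(.533,-.2315,.049)),c['eye'],env.sense()['eef_pos'])
```

```text
[260.24374705 170.8578378 ] [ 0.51962363 -0.1566671   0.34400554] [ 0.53284771 -0.23400134  0.20128931]
```

View pics/w3.png

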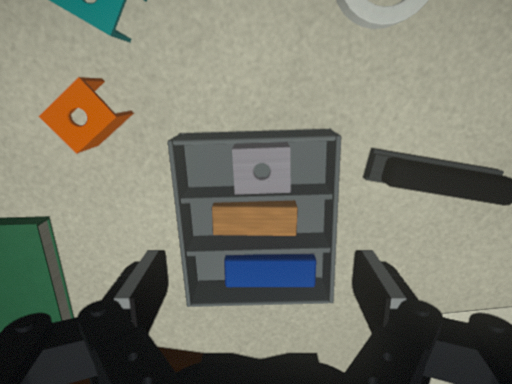

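The wrist view shows the steel saddle in the top lane with its hole at (262,171). Its sides run nearly along the image rows (corners (233,147), (290,146), (291,193), (235,195)).

Run:
```python
from h import *
c=cap('wrist');g=cv2.cvtColor(c['img'],cv2.COLOR_RGB2GRAY)
m=((g>118)&(g<190)).astype(np.uint8);m[:143]=0;m[200:]=0;m[:,:215]=0;m[:,310:]=0
n,l,s,ce=cv2.connectedComponentsWithStats(m);i=1+s[1:,4].argmax();print(s[i])
cn=cv2.findContours((l==i).astype(np.uint8),0,2)[0];r=cv2.minAreaRect(max(cn,key=cv2.contourArea));print(r)
q=[onz(c,p,.049) for p in cv2.boxPoints(r)];M=np.mean(q,0);print(M)
for k in range(4):
    d=q[(k+1)%4]-q[k];print(np.linalg.norm(d),np.degrees(np.arctan2(d[1],d[0])))
print('hole',onz(c,(262,171),.049))
# lane ends at floor/rim
print(onz(c,(340,136),.05),onz(c,(170,140),.05))
plan((*M[:2],.023,10))
```

```text
[ 232  148   59   46 2298]
((261.5565490722656, 170.3107147216797), (44.509521484375, 58.19034194946289), 88.21009063720703)
[ 0.53420844 -0.23123748  0.049     ]
0.05384510670973425 11.611266671365883
0.043360823011529465 -76.74994823398582
0.05627551228827821 -168.30220419405074
0.0434443850760135 100.04127187954847
hole [ 0.53466655 -0.23134861  0.049     ]
[ 0.59892053 -0.18667228  0.05      ] [ 0.44673897 -0.21669022  0.05      ]
d [0.25, 0.18, 17.83] r [0.0, -0.0, -0.004]
```

>>> carry_out:
  delta_pos:
    - [0.2,0.2,5]
    - [0.2,0.2,9]
    - [0.2,0.2,13]
    - [0.2,0.2,16]
    - [0.2,0.2,17.7]
    - [0.2,0.2,17.7]
    - [0.2,0.2,17.7]
    - [0.2,0.2,17.7]
    - [0.2,0.2,17.7]
    - [0.2,0.2,17.7]
  rotation:
    - [0,0,-0.02]
    - [0,0,-0.02]
    - [0,0,-0.02]
    - [0,0,-0.02]
    - [0,0,-0.02]
    - [0,0,-0.02]
    - [0,0,-0.02]
    - [0,0,-0.02]
    - [0,0,-0.02]
    - [0,0,-0.02]

```text
clock: 13.1
eef_pos: [0.5347, -0.2318, 0.0248]
ee_rot: [[-0.19, 0.982, 0.001], [0.982, 0.19, -0.0], [-0.0, 0.001, -1.0]]
ft_force: [-0.6, -0.1, -1.0]
gripper_width: 0.0851
finger_force: 0.0
```

>>> carry_out:
  delta_pos:
    - [0,0,0]
    - [0,0,0]
    - [0,0,0]
    - [0,0,0]
    - [0,0,0]
    - [0,0,0]
    - [0,0,0]
    - [0,0,0]
    - [0,0,0]
    - [0,0,0]
  rotation:
    - [0,0,0]
    - [0,0,0]
    - [0,0,0]
    - [0,0,0]
    - [0,0,0]
    - [0,0,0]
    - [0,0,0]
    - [0,0,0]
    - [0,0,0]
    - [0,0,0]
  claw: 4

```text
clock: 14.35
eef_pos: [0.5345, -0.2318, 0.0248]
ee_rot: [[-0.19, 0.982, 0.0], [0.982, 0.19, -0.0], [-0.0, 0.0, -1.0]]
ft_force: [-2.4, 1.1, 4.9]
gripper_width: 0.0522
finger_force: 62.3
```

Run:
```python
from h import *
plan((.45,.03,.12,11))
a=cap('top');print(onz(a,(282.5,168.5),.02))
```

```text
d [27.3, -3.33, -9.53] r [0.0, 0.0, -0.001]
[ 0.6108171  -0.04273511  0.02      ]
```

>>> carry_out:
  delta_pos:
    - [0,0,-2]
    - [0,0,-5]
    - [0,0,-8.5]
    - [4,-0.5,-9.5]
    - [9.5,-1.1,-9.5]
    - [15,-1.8,-9.5]
    - [20.5,-2.5,-9.5]
    - [25,-3,-9.5]
    - [27.3,-3.3,-9.5]
    - [27.3,-3.3,-9.5]
  rotation:
    - [0,0,0]
    - [0,0,0]
    - [0,0,0]
    - [0,0,0]
    - [0,0,0]
    - [0,0,0]
    - [0,0,0]
    - [0,0,0]
    - [0,0,0]
    - [0,0,0]

```text
clock: 15.65
eef_pos: [0.4492, 0.0323, 0.119]
ee_rot: [[-0.195, 0.981, -0.001], [0.981, 0.195, 0.001], [0.001, -0.001, -1.0]]
ft_force: [0.5, 0.1, -3.2]
gripper_width: 0.0523
finger_force: 63.5
```

Run:
```python
from h import *
c=cap('side');p=proj(c,(.45,.03,.12));x,y=map(int,p)
cv2.imwrite('pics/s1.png',cv2.resize(c['img'][max(0,y-70):y+60,x-80:x+80,::-1],None,fx=3,fy=3))
plan((.45,.03,.0205,11))
```

```text
d [-0.04, 0.02, 9.84] r [-0.001, -0.0, 0.001]
```

View pics/s1.png

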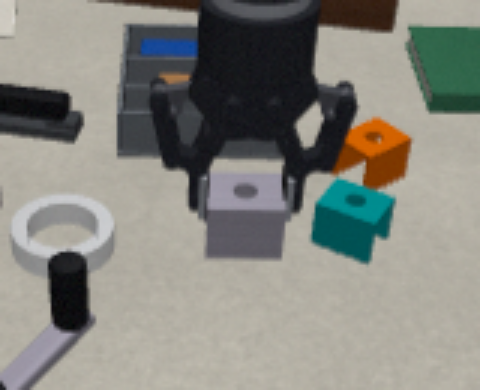

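The saddle is held level between the fingers (about (245,215) in the crop) and clear of the teal decoy. I set it down.

>>> carry_out:
  delta_pos:
    - [0,0,3]
    - [0,0,6]
    - [0,0,8]
    - [0,0,9]
    - [0,0,9.4]
    - [0,0,9.8]
    - [0,0,9.8]
    - [0,0,9.8]
    - [0,0,9.8]
    - [0,0,9.8]
  rotation:
    - [0,0,0]
    - [0,0,0]
    - [0,0,0]
    - [0,0,0]
    - [0,0,0]
    - [0,0,0]
    - [0,0,0]
    - [0,0,0]
    - [0,0,0]
    - [0,0,0]

```text
clock: 16.95
eef_pos: [0.4504, 0.0301, 0.0215]
ee_rot: [[-0.19, 0.982, 0.0], [0.982, 0.19, 0.0], [-0.0, 0.0, -1.0]]
ft_force: [-0.4, 0.5, -3.0]
gripper_width: 0.0525
finger_force: 63.5
```

>>> carry_out:
  delta_pos:
    - [0,0,0]
    - [0,0,0]
    - [0,0,0]
    - [0,0,0]
    - [0,0,0]
    - [0,0,0]
    - [0,0,-3]
    - [0,0,-7]
    - [0,0,-11]
    - [0,0,-12]
  rotation:
    - [0,0,0]
    - [0,0,0]
    - [0,0,0]
    - [0,0,0]
    - [0,0,0]
    - [0,0,0]
    - [0,0,0]
    - [0,0,0]
    - [0,0,0]
    - [0,0,0.15]
  claw: 8.5

```text
clock: 18.2
eef_pos: [0.4515, 0.0302, 0.1436]
ee_rot: [[-0.037, 0.999, 0.004], [0.999, 0.037, 0.001], [0.001, 0.004, -1.0]]
ft_force: [0.6, 1.1, -0.2]
gripper_width: 0.0852
finger_force: 0.0
```

Run:
```python
from h import *
plan((.45,.03,.15,-79))
```

```text
d [-0.02, -0.14, -0.64] r [0.003, -0.004, 1.415]
```

>>> carry_out:
  delta_pos:
    - [0,0,-1]
    - [0,0,-3]
    - [0,0,-4]
    - [0,0,-4]
    - [0,0,-4]
    - [0,0,-4]
    - [0,0,-4]
    - [0,0,-4]
    - [0,0,-4]
    - [0,0,-4]
  rotation:
    - [0,0,0.15]
    - [0,0,0.32]
    - [0,0,0.5]
    - [0,0,0.68]
    - [0,0,0.86]
    - [0,0,1.04]
    - [0,0,1.22]
    - [0,0,1.41]
    - [0,0,1.41]
    - [0,0,1.41]

```text
clock: 19.45
eef_pos: [0.4501, 0.0302, 0.1813]
ee_rot: [[0.979, 0.203, -0.0], [0.203, -0.979, 0.0], [-0.0, -0.0, -1.0]]
ft_force: [0.0, -0.3, -0.8]
gripper_width: 0.0849
finger_force: 0.0
```

Run:
```python
from h import *
c=cap('wrist','w4');g=cv2.cvtColor(c['img'],cv2.COLOR_RGB2GRAY)
x,y=map(int,proj(c,(.45,.03,.044)));print(x,y)
hsv=cv2.cvtColor(c['img'],cv2.COLOR_RGB2HSV)
print(hsv[y-20:y+60:8,x-48:x+49:8].tolist()[2], g[y,x-60:x+61:4],g[y-60:y+61:4,x+12])
cv2.imwrite('pics/w4c.png',cv2.resize(c['img'][y-90:y+90,x-100:x+100,::-1],None,fx=3,fy=3))
```

```text
259 177
[[32, 33, 132], [27, 34, 141], [28, 32, 142], [25, 14, 112], [135, 5, 105], [30, 4, 114], [28, 30, 138], [24, 13, 95], [165, 5, 105], [8, 9, 114], [30, 31, 131], [28, 30, 138], [30, 31, 123]] [131 132 133 129 132 132 132 136 134 114 107 105 102 126 129 132 137 127
 106 106 107 113 131 124 126 131 128 131 135 132 133] [126 135 136 131 134 129 134 132 102 106 104 105 104 105 105 106 105 106
 105 106 106 107 112 134 134 130 132 128 133 135 129]
```

View pics/w4c.png

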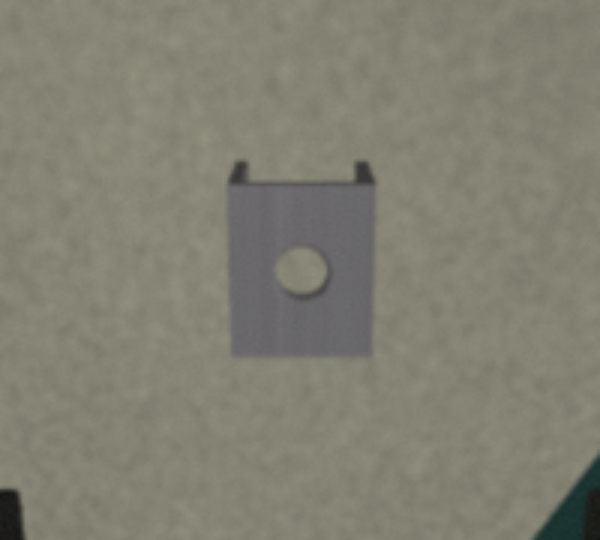

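The saddle stands square to the tool. Its hole is at (302,271) in the crop, or about (259.5,177) in the full picture, which is under the TCP. I descend to grip it by its sides.

>>> carry_out:
  delta_pos:
    - [0,0,5]
    - [0,0,9]
    - [0,0,13]
    - [0,0,16]
    - [0,0,17]
    - [0,0,17]
    - [0,0,17]
    - [0,0,17]
    - [0,0,17]
    - [0,0,17]
  rotation:
    - [0,0,0]
    - [0,0,0]
    - [0,0,0]
    - [0,0,0]
    - [0,0,0]
    - [0,0,0]
    - [0,0,0]
    - [0,0,0]
    - [0,0,0]
    - [0,0,0]

```text
clock: 20.75
eef_pos: [0.4504, 0.0301, 0.0117]
ee_rot: [[0.98, 0.2, 0.001], [0.2, -0.98, 0.0], [0.001, -0.0, -1.0]]
ft_force: [-0.3, -0.3, -0.1]
gripper_width: 0.085
finger_force: 0.0
```

>>> carry_out:
  delta_pos:
    - [0,0,0]
    - [0,0,0]
    - [0,0,0]
    - [0,0,0]
    - [0,0,0]
    - [0,0,0]
    - [0,0,0]
    - [0,0,0]
    - [0,0,0]
    - [0,0,0]
  rotation:
    - [0,0,0]
    - [0,0,0]
    - [0,0,0]
    - [0,0,0]
    - [0,0,0]
    - [0,0,0]
    - [0,0,0]
    - [0,0,0]
    - [0,0,0]
    - [0,0,0]
  claw: 3

```text
clock: 22.0
eef_pos: [0.4503, 0.0302, 0.0115]
ee_rot: [[0.98, 0.201, 0.0], [0.201, -0.98, 0.0], [0.0, -0.0, -1.0]]
ft_force: [-0.2, -0.4, 4.6]
gripper_width: 0.0436
finger_force: 61.1
```

Run:
```python
from h import *
c=cap('wrist');g=cv2.cvtColor(c['img'],cv2.COLOR_RGB2GRAY)
s=env.sense();p=np.array(s['eef_pos']);R=np.array(s['ee_rot'])
q=p.copy();q[2]=.044;print(proj(c,q),p)
x,y=map(int,proj(c,q))
im=cv2.resize(c['img'][y-60:y+60,x-80:x+80,::-1],None,fx=4,fy=4,interpolation=cv2.INTER_CUBIC);cv2.imwrite('pics/w5.png',im);print(x-80,y-60)
plan((.5993,.3389,.22,-17.8))
```

```text
[258.86345222 292.82166004] [0.45025293 0.03015922 0.01153118]
178 232
d [20.8, -27.26, -20.84] r [-0.0, -0.0, -1.058]
```

View pics/w5.png

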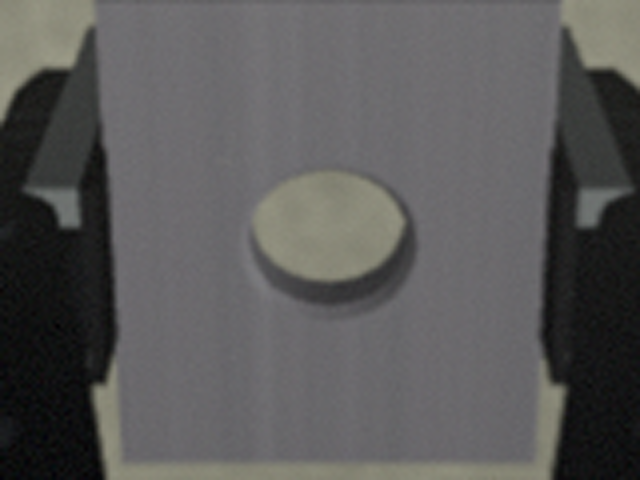

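>>> carry_out:
  delta_pos:
    - [0,0,-4]
    - [0,0,-10]
    - [0,0,-16]
    - [0.5,-0.5,-21]
    - [3.5,-4.5,-21.5]
    - [7,-9,-21.5]
    - [10.5,-13.5,-21.5]
    - [14,-18,-21.5]
    - [17.5,-22.5,-21.5]
    - [20.7,-27.2,-21.5]
  rotation:
    - [0,0,0]
    - [0,0,0]
    - [0,0,0]
    - [0,0,-0.15]
    - [0,0,-0.3]
    - [0,0,-0.45]
    - [0,0,-0.6]
    - [0,0,-0.75]
    - [0,0,-0.9]
    - [0,0,-1.06]

```text
clock: 23.3
eef_pos: [0.599, 0.3384, 0.2243]
ee_rot: [[0.3, 0.954, -0.002], [0.954, -0.3, -0.002], [-0.003, -0.001, -1.0]]
ft_force: [0.9, 0.4, -2.9]
gripper_width: 0.0434
finger_force: 62.6
```

>>> carry_out:
  delta_pos:
    - [0,0,0]
    - [0,0,0]
    - [0,0,0]
    - [0,0,0]
    - [0,0,0]
    - [0,0,0]
    - [0,0,0]
    - [0,0,0]
    - [0,0,0]
    - [0,0,0]
  rotation:
    - [0,0,0]
    - [0,0,0]
    - [0,0,0]
    - [0,0,0]
    - [0,0,0]
    - [0,0,0]
    - [0,0,0]
    - [0,0,0]
    - [0,0,0]
    - [0,0,0]

```text
clock: 24.55
eef_pos: [0.5985, 0.3381, 0.2263]
ee_rot: [[0.304, 0.953, -0.0], [0.953, -0.304, 0.0], [0.0, -0.0, -1.0]]
ft_force: [-0.3, 0.2, -3.1]
gripper_width: 0.0435
finger_force: 62.5
```

Run:
```python
from h import *
print(env.sense()['eef_pos'],env.sense()['gripper_width'])
plan((.5988,.339,.16,-17.8),(.5988,.339,.1025,-17.8))
```

```text
[0.59849881 0.33808056 0.22633821] 0.043521503984097244
d [0.1, 0.0, 6.63] r [-0.0, -0.0, 0.002]
d [0.1, 0.0, 12.38] r [-0.0, -0.0, 0.002]
```

>>> carry_out:
  delta_pos:
    - [0.1,0,3]
    - [0.1,0,6]
    - [0.1,0,8.5]
    - [0.1,0,9.2]
    - [0.1,0,9.9]
    - [0.1,0,10.6]
    - [0.1,0,11.2]
    - [0.1,0,11.8]
    - [0.1,0,12.2]
    - [0.1,0,12.2]
  rotation:
    - [0,0,0]
    - [0,0,0]
    - [0,0,0]
    - [0,0,0]
    - [0,0,0]
    - [0,0,0]
    - [0,0,0]
    - [0,0,0]
    - [0,0,0]
    - [0,0,0]

```text
clock: 25.8
eef_pos: [0.5986, 0.3389, 0.104]
ee_rot: [[0.304, 0.953, -0.001], [0.953, -0.304, -0.0], [-0.001, -0.0, -1.0]]
ft_force: [0.0, 0.5, -3.3]
gripper_width: 0.0433
finger_force: 62.5
```

Run:
```python
from h import *
s=env.sense();print(s['eef_pos'],s['ft_force'],s['torque'])
plan((.5988,.339,.1018,-17.8))
```

```text
[0.59862805 0.33888753 0.10397254] [ 0.01694693  0.49361157 -3.3226083 ] [-0.02270972  0.03541603 -0.05614144]
d [0.02, 0.01, 0.22] r [-0.0, 0.001, 0.002]
```

Not in contact yet, with about 2 mm to go.

>>> carry_out:
  delta_pos:
    - [0,0,0.1]
    - [0,0,0.15]
    - [0,0,0.2]
    - [0,0,0.2]
    - [0,0,0.2]
    - [0,0,0.2]
    - [0,0,0.2]
    - [0,0,0.2]
    - [0,0,0.2]
    - [0,0,0.2]
  rotation:
    - [0,0,0]
    - [0,0,0]
    - [0,0,0]
    - [0,0,0]
    - [0,0,0]
    - [0,0,0]
    - [0,0,0]
    - [0,0,0]
    - [0,0,0]
    - [0,0,0]

```text
clock: 27.05
eef_pos: [0.5988, 0.339, 0.1024]
ee_rot: [[0.304, 0.953, 0.0], [0.953, -0.304, 0.0], [0.0, 0.0, -1.0]]
ft_force: [-0.0, 0.0, -3.1]
gripper_width: 0.0433
finger_force: 62.5
```

>>> carry_out:
  delta_pos:
    - [0,0,0]
    - [0,0,0]
    - [0,0,0]
    - [0,0,0]
    - [0,0,0]
    - [0,0,0]
    - [0,0,-3]
    - [0,0,-7]
    - [0,0,-12]
    - [0,0,-17]
  rotation:
    - [0,0,0]
    - [0,0,0]
    - [0,0,0]
    - [0,0,0]
    - [0,0,0]
    - [0,0,0]
    - [0,0,0]
    - [0,0,0]
    - [0,0,0]
    - [0,0,0]
  claw: 8.5

```text
clock: 28.3
eef_pos: [0.5986, 0.3388, 0.2738]
ee_rot: [[0.304, 0.953, -0.0], [0.953, -0.304, -0.0], [-0.0, -0.0, -1.0]]
ft_force: [0.4, -0.4, 0.6]
gripper_width: 0.0853
finger_force: 0.0
```

>>> carry_out:
  delta_pos:
    - [-3,0,0]
    - [-3,0,0]
    - [-3,0,0]
    - [-3,0,0]
    - [-3,0,0]
    - [-3,0,0]
    - [-3,0,0]
    - [-3,0,0]
    - [-3,0,0]
    - [-3,0,0]
  rotation:
    - [0,0,0]
    - [0,0,0]
    - [0,0,0]
    - [0,0,0]
    - [0,0,0]
    - [0,0,0]
    - [0,0,0]
    - [0,0,0]
    - [0,0,0]
    - [0,0,0]

```text
clock: 29.55
eef_pos: [0.5897, 0.3104, 0.2724]
ee_rot: [[0.304, 0.953, 0.0], [0.953, -0.304, 0.0], [0.0, 0.0, -1.0]]
ft_force: [-0.3, 0.9, -0.0]
gripper_width: 0.0849
finger_force: 0.0
```

Run:
```python
from h import *
c=cap('wrist','w6')
for n,p in(('H@.134',(.5988,.339,.134)),('G',(.542,.163,.169))):print(n,proj(c,p))
x,y=map(int,proj(c,(.5988,.339,.134)))
im=c['img'][max(0,y-110):y+190,x-130:x+130];print(max(0,y-110),x-130)
cv2.imwrite('pics/w6c.png',cv2.resize(im,None,fx=2,fy=2)[:,:,::-1][:600])
```

```text
H@.134 [259.46248195 144.44227885]
G [258.80958867 344.79730597]
34 129
```

View pics/w6c.png

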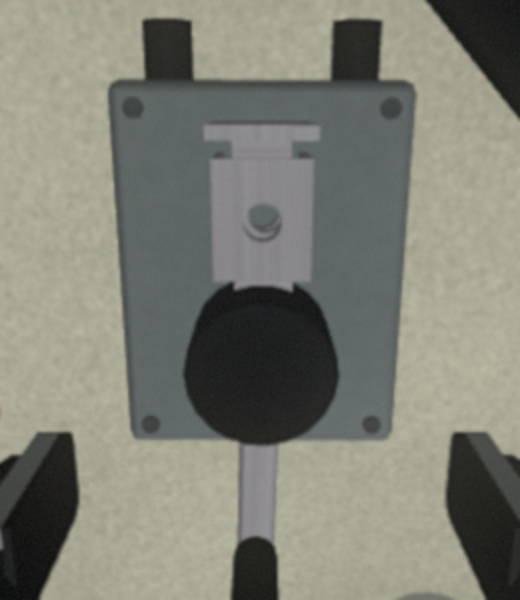

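The saddle is astride the tabs and square. Its hole is at about (260,145), against (259.5,144.4) expected, so under 1 mm off, and the handle is unchanged. Handing in.

```bash
python3 -c "
from cell import env
print(env.hand_in())"
```

```text
the job is handed in; nothing more can be done
None
```

The isolator handle is at off and released, with its tail hole about 1.6 mm from the hasp hole. The steel saddle stands square over the tabs with its hole within about 1 mm, by my last camera check. The job is handed in, but no verdict came back.

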